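# Load a specimen carrier into the UV curing tunnel with the push stick

## Robot

A 6-joint arm with a two-finger parallel gripper is mounted at the origin on the work surface. World frame = base frame: x ahead of the robot, y to its left, z up, the work surface at z = 0. Lengths are in mm, angles in degrees, forces in N, time in s.
With the tool pointing down it reaches from about 250 to 775 mm from the base axis. Payload 4 kg.
Tool frame: the origin (TCP) lies at the very end of the fingers, on their centre line; the grasp point (between the pads) lies 19 mm behind it; z points along the fingers, y is the direction in which the jaws open and shut (so a half turn about z gives the same grasp; the last joint's range is limited). The gripper opens to 94 mm and grips with 3 to 60 N. Pads are 16 mm wide; open, the fingers measure 119 mm over their backs; the gripper's body (75 mm by 177 mm) begins 78 mm behind the grasp point.
Start: joints at [-5.907, 4.996, 78.535, -0, 96.463, -5.907], TCP at [550.018, -0.007, 205.506] pointing down, gripper open.
Joint ranges: [-177.83, 177.83], [-43.37, 116.18], [15.69, 146.23], [-61.86, 241.86], [9.47, 152.12], [-147.06, 147.06]. Speed limits (degrees/s): [159.86, 159.86, 180, 180, 180, 180].

## Interface

Orientations are given as a 3x3 rotation matrix whose columns are the frame's x, y, z axes.
In Python, from rig import arm, planner, readout, vision gives the robot as it stands. The module is installed in compiled form; this text tells all that it offers. Calls block until the motion is done:
- arm.goto(position, orientation): joint-space move of the TCP to a pose.
- arm.line_to(position, rate=150, frame=None): straight line of the TCP; frame=None keeps the orientation; rate is the mean speed in mm/s.
- arm.movej(angles): joint-space move.
- arm.ungrasp() and arm.gripper_close(f_grip=None): open the fingers fully, or close them until they stop; f_grip is the grip in N (None keeps the last).
- arm.wait(seconds).
- planner.inverse_kinematics(position, orientation): joint angles nearest the present ones, or None.
- readout.state(): the state.
- vision.snapshot(name): name is "scene" or "side" or "wrist"; returns a dict with "img" (480x640x3 uint8, blue, green, red), "range_z" (480x640 float32, mm along the optical axis (not along the pixel's ray), 0 where there is no reading), "fx", "fy", "cx", "cy" (pixels), "D" ([k1, k2, p1, p2, k3] as OpenCV has them; the pictures are not rectified), "cam_to_world" (4x4, takes a point from camera to world coordinates); the wrist camera has in their place "mount" (4x4, takes a point from camera to tool coordinates, whose origin is the TCP and whose axes are the flange's). Camera axes: x right, y up, looking along -z (the intrinsics and any distortion apply to the point x, -y, -z); pixel columns grow to the right and rows downward; lengths in mm; the calibration is good to about 2 mm. A picture is of the moment at which its call begins: read the wrist's pose just before it.
A pose or a line that the arm cannot do raises arm.PlanningError and nothing moves.
- arm.sign_off(): hands the job in, once; it reports no verdict.
Trained networks look in the newest picture that a camera, given by its name, has taken for a name from the list of things; names that differ only in an ending like _2 or _b are one class to them, and where a whole thing is asked for, a point or a joint stands for the part that bears it (a point fixed in the world has none). Each returns a list of dicts, best first, with "p" (0 to 1); they miss things now and then, are a little off and sometimes report something else, mostly with a low value. They report only what shows in the picture. A call takes as long as a camera call. They do not tell look-alikes from the thing itself.
- vision.spot_in(camera, name): "position" ([column, row] in pixels, amid what is visible of it).
- vision.cut_out(camera, name): "region" (480x640 bool, what is visible of it) and "position" ([column, row] in pixels, amid what is visible of it).
The state is a dict: "t": time; "joint_pos": joint angles; "joint_velocities": joint speeds; "effort": joint torques, N m; "position": TCP position; "ee_rot": TCP orientation; "wrist_force": force on the tool from outside, world axes, zero at the start; "wrist_torque": the same for the moment, N m; "gripper_width": finger opening in mm.
Only numpy, scipy, OpenCV 4.12 (cv2) and the standard library are available. Lean on these libraries where they do the work, as an engineer would, in place of code of your own. Each camera call takes 0.05 s, during which the arm holds its last target. There are 200 camera calls.

## Task

First press the tinted hatch on the mouth of the white UV curing tunnel near its white dot so that its catch pops it ajar, and swing it wide open, clear of the infeed plate. Then take the orange-ended specimen carrier out of the drying rack, lay it flat with its specimens facing up on the infeed plate, lengthwise between the guide strips and with none of it in the mouth yet, and let go. Finally feed it under the guard with the wooden push stick, fully home against the end stop, with the gripper never touching the carrier once it is under the guard; draw the stick out, lay it down flat, leave the hatch open for the next carriers, and do not disturb anything else.

Things in the scene. Friction and masses are not known exactly. Their poses are not given: they have to be found in the camera images.
- uv: White UV curing tunnel, fixed. Origin on the desk below the middle of its mouth; z up, +y points out of the mouth along the infeed plate, -y into the tunnel, x across. Low snout under an amber guard from y 0 to -80, 150 wide, 49 high over all; behind it the lamp house, 170 wide, 145 high, to y -226. The desk beyond the infeed plate (y 150 to 300, x -40 to 40) is clear.
- mouth (a point): Middle of the mouth at floor level, 4 mm above the desk, at the origin of uv. Mouth and tunnel are 76 wide and 40 high (the guard's underside is 44 mm above the desk). The tunnel's floor is level with the infeed plate.
- infeed (a point): Middle of the infeed plate's top: x 0, y 75 mm in the frame of uv, 4 mm above the desk. Aluminium plate 104 wide (x), 150 long (y 0 to 150). Two guide strips on it, 4 mm high (tops 8 mm above the desk), 70 apart inside from y 0 to 75, then flaring to about 88 at y 135.
- end_stop (a point): Middle of the end stop's face at floor level, inside the tunnel at y = -180 mm of uv: a rubber block 60 wide. A carrier fully home has its front end on it, its middle at y = -120 and its rear end 60 mm inside the mouth.
- hatch (a joint): Angle of the hatch over the mouth, rad: 0 shut and latched, to -0.06 pressed in, grows as it swings out, at most 2.2; wide open is over 1.7. Pressed in slowly 4 to 6 mm at the dot (about 3 N) it unlatches; let go, a spring pin swings it ajar to about 0.54. From there it turns with slight friction and stays where it is left.
- hatch_pad (a point): White dot on the hatch's outer face, where to press; moves with the hatch. Hatch: upright amber panel 122 wide, 7 thick, from 10 to 52 mm above the desk, no handle. The dot is 104 mm from the hinge axis and 31 mm above the desk, the free edge 124 mm from the axis.
- hatch_hinge (a point): Point on the hatch's vertical hinge axis at desk height: x 62, y 6 mm in the frame of uv. Shut, the hatch reaches from here towards -x; its free edge, on the -x side, swings out towards +y (about 60 mm out when ajar).
- rack: Grey drying rack, fixed: base 155 (x) by 130 (y), 8 thick, origin on the desk under its middle. Three slots 31 wide along its y at x = -52, 0 and 52, each held by steel fins up to 44 mm above the desk at y -50 to -38 and 38 to 50: the middle of a carrier is free for the fingers, with 28 mm between neighbouring carriers.
- carrier: Grey specimen carrier with ORANGE ends: 60 (x) by 120 (y) by 24 (z) mm, 0.14 to 0.28 kg. Origin in the middle of its underside; z points out of the face with three round specimens. At the start it stands on its long edge in one of the rack's slots: y along the rack's y, x down, specimens facing the rack's +x, top edge 68 mm above the desk.
- spare1: Carrier with BLUE ends, same shape, standing in another slot of the rack; leave it there.
- spare2: Carrier with BLUE ends, same shape, standing in another slot of the rack; leave it there.
- stick: Wooden push stick 180 mm long lying on the desk, 0.09 kg. Origin at the middle of its length on its underside; x points to the head, z up. Head: a cross bar 46 wide (y) and 20 high with a black rubber face at x = 90. Shaft 18 wide and 16 high. Handle 26 wide and 26 high from x = -90 to -20.
- stick_head (a point): Middle of the push stick's rubber face, 10 mm above its underside.
- stick_handle (a point): Middle of the push stick's handle, 55 mm behind the stick's origin, 13 mm above its underside.
- dish: Clear round dish of coloured sprinkles, 86 across and 22 high, loose; leave alone. Origin under its middle.
- dish_leaf: Clear round dish with a leaf, 76 across and 15 high, loose; leave alone.
- jar: Amber glass jar with a black lid, 46 across and 85 high, loose; leave alone.
- tweezers: Steel tweezers 130 long lying on the desk, loose; leave alone.
- slide_box: Green box with a white lid, 87 by 62 by 33, loose; leave alone.
Things that resemble listed ones, but are neither listed nor needed, are in the scene too. Leave any turquoise look-alike of the carrier alone.

How it is judged (in metres and radians):
On the way, in this order (a step that is already met when the one before it is completed fails the run):
1. the hatch is swung wide open (value of joint hatch above 1.7 rad), for 0.2 s.
2. the carrier lies on the infeed plate, face up, lengthwise between the guide strips, outside the mouth and let go (y of carrier in the frame of uv between 0.055 and 0.15 m and x of carrier in the frame of uv between -0.02 and 0.02 m and angle between carrier's own z axis and vertical below 0.12 rad and angle between the y axis of carrier and the y axis of uv, either way round below 0.2 rad and contact force between the fingers and carrier below 0.1 N and linear speed of carrier below 0.02 m/s), for 0.2 s.
3. the push stick is feeding the carrier under the guard (y of carrier in the frame of uv below 0.03 m and contact force between stick and carrier above 0.1 N), for 0.05 s.
4. the carrier is home against the end stop (y of carrier in the frame of uv below -0.115 m and angle between carrier's own z axis and vertical below 0.12 rad), for 0.2 s.
At the end, for the whole second after the job is handed in: The carrier lies face up in the tunnel, home against the end stop within 5 mm; the hatch stands open (over 1.6 rad); the push stick lies flat and at rest on the desk or infeed plate, its head at least 10 mm outside the mouth (all of step 4 and linear speed of each of carrier, stick below 0.02 m/s and value of joint hatch above 1.6 rad and y of stick_head in the frame of uv above 0.01 m and angle between stick's own z axis and vertical below 0.15 rad and height (world z) of stick below 0.015 m); the robot touches nothing.
It fails at once if the gripper touches the carrier once it is under the guard (y of carrier in the frame of uv below 0.05 m and x of carrier in the frame of uv between -0.04 and 0.04 m and height (world z) of carrier below 0.04 m and contact force between any of the fingers, the arm and carrier above 0.3 N).
It fails at once if a bystander on the desk is disturbed (distance of any of dish, dish_leaf, jar, tweezers, slide_box from where it was at the start of the episode above 0.03 m).
It fails at once if a blue carrier is moved (distance of any of spare1, spare2 from where it was at the start of the episode above 0.015 m).
It also fails if it takes over 72 s, if anything falls off the work surface, if the arm or the gripper's body presses on something with over 40 N, if the wrist force passes 120 N, or if a joint passes its speed limit or range.

## Working session

There is one attempt and no reset: what is moved stays moved. The work goes in short steps, each a Python script; the robot and the scene stay as the last script left them, time stands still between calls to the robot, and variables do not carry over. Pictures are saved under pics/ and viewed, about 8 in all and at most 12, crops included, and the job is handed in when it is done.

```bash
mkdir -p pics; cat > h.py <<'E'
import numpy as np, cv2
from rig import arm, planner, readout, vision
def snap(c):
    st=readout.state(); s=vision.snapshot(c)
    if c=="wrist":
        T=np.eye(4); T[:3,:3]=np.array(st["ee_rot"]); T[:3,3]=st["position"]; s["T"]=T@np.array(s["mount"])
    else: s["T"]=np.array(s["cam_to_world"])
    return s
def K(s): return np.array([[s["fx"],0,s["cx"]],[0,s["fy"],s["cy"]],[0,0,1.]])
def pts(s,px):
    """pixels (N,2 col,row) -> world via depth"""
    px=np.asarray(px,float).reshape(-1,2)
    n=cv2.undistortPoints(px.reshape(-1,1,2),K(s),np.array(s["D"],float)).reshape(-1,2)
    i=np.round(px).astype(int); d=s["range_z"][i[:,1],i[:,0]]
    c=np.c_[n[:,0]*d,-n[:,1]*d,-d]
    w=c@s["T"][:3,:3].T+s["T"][:3,3]; w[d<=0]=np.nan
    return w
def ray(s,px,z):
    """pixels -> world on plane z"""
    px=np.asarray(px,float).reshape(-1,2)
    n=cv2.undistortPoints(px.reshape(-1,1,2),K(s),np.array(s["D"],float)).reshape(-1,2)
    d=np.c_[n[:,0],-n[:,1],-np.ones(len(n))]@s["T"][:3,:3].T; o=s["T"][:3,3]
    return o+d*((z-o[2])/d[:,2])[:,None]
def region(s,m):
    r,c=np.nonzero(m); w=pts(s,np.c_[c,r]); return w[~np.isnan(w[:,0])]
def proj(s,w):
    w=np.asarray(w,float).reshape(-1,3); c=(w-s["T"][:3,3])@s["T"][:3,:3]
    c=c*[1,-1,-1]
    return cv2.projectPoints(c,np.zeros(3),np.zeros(3),K(s),np.array(s["D"],float))[0].reshape(-1,2)
def down(a):
    """tool down, jaw (y) axis at world angle a deg"""
    a=np.radians(a); y=np.array([np.cos(a),np.sin(a),0]); z=np.array([0,0,-1.]); return np.c_[np.cross(y,z),y,z]
E
python3 - <<'E'
from h import *
for c in ("scene","side"):
    s=snap(c); cv2.imwrite(f"pics/{c}0.png",s["img"]); print(c,s["T"][:3,3].round(),-s["T"][:3,2].round(2))
    for n in ("uv","hatch_pad","rack","carrier","spare1","stick","stick_head","stick_handle","dish","dish_leaf","jar","tweezers","slide_box","hatch"):
        for d in vision.cut_out(c,n)[:4]:
            w=region(s,d["region"]); print(n,round(d["p"],2),np.round(d["position"]),w.mean(0).round() if len(w) else None,d["region"].sum())
E
```

```text
scene [ 864.  652. 1006.] [-0.34 -0.49 -0.8 ]
uv 0.88 [171. 186.] [ 654. -211.   75.] 11906
hatch_pad 0.71 [207. 203.] [ 605. -148.   35.] 699
rack 0.78 [330. 381.] [591. 334.  13.] 971
carrier 0.98 [466. 348.] [367. 453.  47.] 1330
carrier 0.9 [321. 449.] [710. 454.  57.] 830
carrier 0.83 [474. 262.] [209. 314.  38.] 1429
carrier 0.56 [350. 325.] [519. 283.  49.] 1432
spare1 0.74 [339. 346.] [564. 309.  50.] 1440
spare1 0.56 [325. 368.] [612. 328.  51.] 1461
stick 0.87 [408. 292.] [368. 275.  17.] 1162
stick_handle 0.76 [406. 292.] [370. 274.  18.] 1074
stick_handle 0.32 [171. 185.] [ 654. -210.   76.] 11834
dish 0.62 [279. 184.] [ 432. -124.   21.] 846
dish_leaf 0.72 [228. 328.] [719. 140.  13.] 1141
jar 0.63 [248. 166.] [ 458. -225.   35.] 221
jar 0.27 [343. 364.] [584. 331.  13.] 1222
tweezers 0.59 [271. 144.] [ 369. -271.   14.] 38
slide_box 0.88 [412. 392.] [503. 453.  31.] 1643
slide_box 0.58 [406. 294.] [368. 274.  17.] 1179
hatch 0.72 [212. 208.] [ 606. -148.   36.] 662
side [-249. -950.  772.] [ 0.51  0.7  -0.5 ]
uv 0.86 [475. 258.] [ 620. -261.   82.] 10104
hatch_pad 0.58 
[... 483 characters left out ...]
 53.] 505
stick 0.85 [237. 219.] [363. 262.  14.] 633
stick_head 0.65 [234. 218.] [363. 263.  14.] 689
stick_head 0.46 [473. 260.] [ 620. -260.   81.] 10234
stick_handle 0.59 [474. 262.] [ 620. -261.   81.] 10191
stick_handle 0.56 [238. 223.] [364. 261.  13.] 717
stick_handle 0.49 [379. 205.] [711. 129.  11.] 400
dish 0.89 [353. 292.] [ 418. -143.   16.] 1149
dish_leaf 0.66 [420. 256.] [ 589. -161.   47.] 180
dish_leaf 0.64 [378. 204.] [711. 129.  12.] 390
jar 0.59 [401. 294.] [ 443. -253.   50.] 957
tweezers 0.59 [380. 337.] [ 367. -287.    4.] 480
tweezers 0.41 [422. 256.] [ 585. -163.   45.] 210
slide_box 0.56 [246. 182.] [488. 439.  22.] 632
hatch 0.72 [424. 255.] [ 595. -156.   41.] 281
```

View pics/scene0.png

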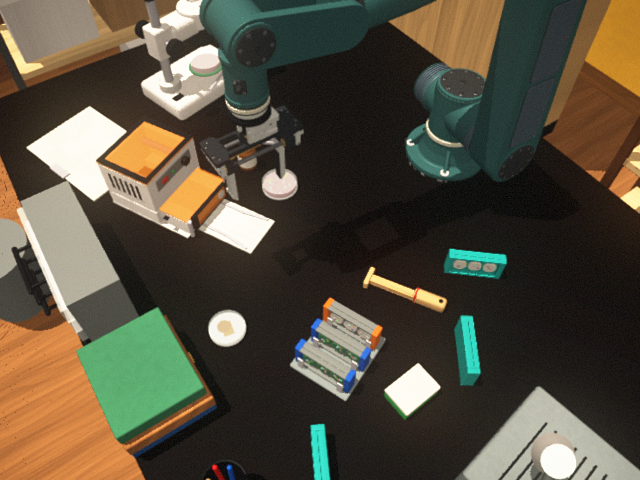

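View pics/side0.png

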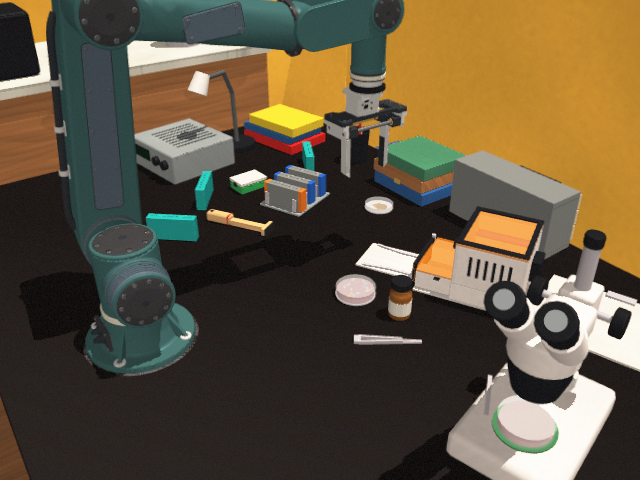

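Orange carrier is at about px (350,325) of the scene view, nearest the robot, with its specimens facing the blues. The stick head is at px (370,278) and its handle at (440,302). The hatch faces roughly +y, with the jar and dish on the robot's side of the tunnel. Next are closer wrist views.

```bash
python3 - <<'E'
from h import *
print(np.round(readout.state()["ee_rot"],2).tolist())
import pickle
R=np.array(readout.state()["ee_rot"])
out={}
for n,p in (("uv",[560,-50,330]),("rk",[480,250,330])):
    arm.goto(p,R); s=snap("wrist"); out[n]=s; pickle.dump(out,open("w.pkl","wb"))
    print(n,s["T"][:3,3].round(),s["T"][:3,:3].round(2).tolist())
    cv2.imwrite(f"pics/{n}1.png",s["img"])
    for k in (("hatch_pad","uv") if n=="uv" else ("rack","carrier","stick","stick_head","stick_handle")):
        for d in vision.cut_out("wrist",k)[:4]:
            w=region(s,d["region"]); print(k,round(d["p"],2),np.round(d["position"]),w.mean(0).round(1) if len(w) else None,d["region"].sum())
print(readout.state()["t"])
a,b=[cv2.resize(out[k]["img"],(640,480)) for k in out]
cv2.imwrite("pics/w.png",cv2.resize(np.vstack([a,b]),None,fx=.62,fy=.62))
E
```

```text
[[0.0, 1.0, 0.0], [1.0, -0.0, -0.0], [-0.0, 0.0, -1.0]]
uv [559.  34. 508.] [[1.0, 0.0, 0.0], [-0.0, 0.96, 0.29], [-0.0, -0.29, 0.96]]
hatch_pad 0.91 [351. 278.] [ 603.6 -148.8   38. ] 2099
hatch_pad 0.6 [360. 308.] [ 613.6 -180.2   59.7] 29951
hatch_pad 0.44 [196. 375.] [ 395.7 -300.8    9.6] 335
rk [480. 334. 508.] [[1.0, 0.0, 0.0], [-0.0, 0.96, 0.29], [-0.0, -0.29, 0.96]]
rack 0.89 [366. 144.] [543.5 304.9  10.8] 5988
carrier 0.92 [ 67. 142.] [208.8 313.8  41.7] 4676
carrier 0.91 [346. 166.] [513.3 283.3  65.3] 2651
carrier 0.82 [184.  27.] [348.2 426.1  46.2] 2698
carrier 0.71 [519.  24.] [692.2 431.5  43.9] 2147
stick 0.63 [212. 167.] [366.3 274.6  19. ] 3445
stick 0.47 [386. 456.] [590.8 -98.4  18.3] 5009
stick_head 0.94 [212. 165.] [366.  275.2  18.7] 3518
stick_handle 0.58 [214. 167.] [366.4 275.   19. ] 3413
3.7333
```

View pics/uv1.png

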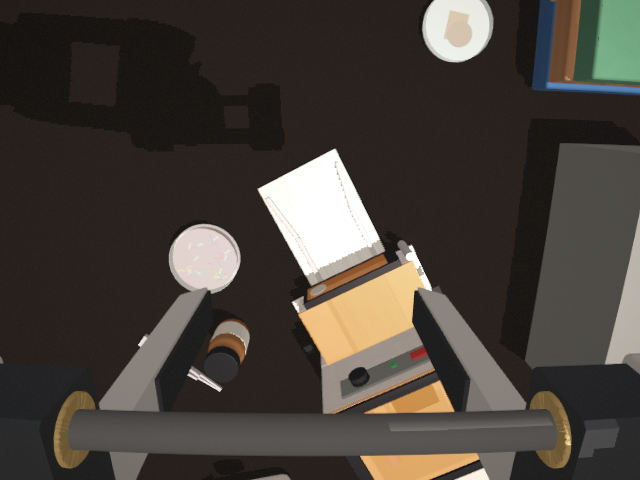

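View pics/rk1.png

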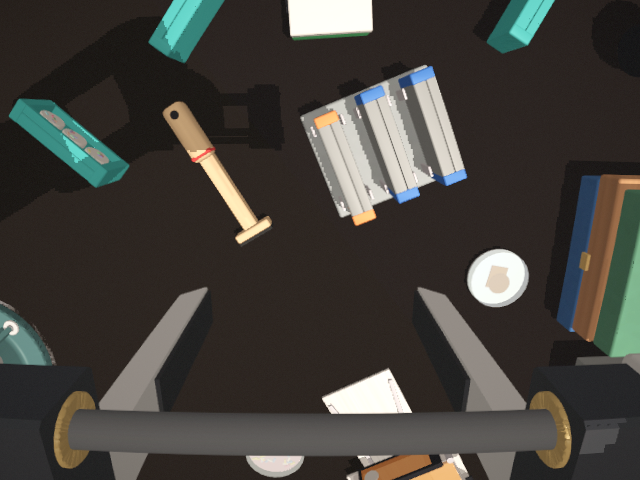

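The plate's outer corners are at px (259,190) and (335,150) in the uv view. The stick runs from its handle end at (175,105) to its head at (254,230), and the orange carrier from (327,119) to (364,217) in the rack view.

```bash
python3 - <<'E'
from h import *
import pickle
o=pickle.load(open("w.pkl","rb"))
s=o["uv"]
W=(s["img"].min(2)>150).astype(np.uint8)
n,l,st,c=cv2.connectedComponentsWithStats(W); lab=l[215,315]
m=(l==lab); print(st[lab])
r,cc=np.nonzero(m); w=ray(s,np.c_[cc,r],4); 
hull=cv2.convexHull(w[:,:2].astype(np.float32)); box=cv2.minAreaRect(hull); print("plate",box,cv2.boxPoints(box).round(1).tolist())
print("corners",ray(s,[[259,190],[335,150],[385,250],[312,286]],4)[:,:2].round(1).tolist())
d=pts(s,[[318,289],[410,262],[300,305],[430,290],[320,360]]); print("hatch dot, guard",d.round(1).tolist())
# amber guard top points z 40..60
rr,c2=np.mgrid[240:360:2,290:440:2]; q=pts(s,np.c_[c2.ravel(),rr.ravel()]); q=q[(q[:,2]>44)&(q[:,2]<56)]
b=cv2.minAreaRect(q[:,:2].astype(np.float32)); print("guard",b,cv2.boxPoints(b).round(1).tolist(),np.median(q[:,2]))
s=o["rk"]
def full(u0,v0,u1,v1):
    rr,cc=np.mgrid[v0:v1,u0:u1]; px=np.c_[cc.ravel(),rr.ravel()]; return px,pts(s,px)
px,q=full(300,60,480,230); k=(q[:,2]>58)&(q[:,2]<80)
im=np.zeros((480,640),np.uint8); im[px[k][:,1],px[k][:,0]]=1; im=cv2.erode(im,np.ones((3,3)))
n,l,st,c=cv2.connectedComponentsWithStats(im)
for i in range(1,n):
    if st[i,4]<300: continue
    w=region(s,l==i); b=cv2.minAreaRect(w[:,:2].astype(np.float32)); u=np.linalg.svd(w[:,:2]-w[:,:2].mean(0),full_matrices=False)[2][0]
    print("carrier",np.round(b[0],1),np.round(b[1],1),round(b[2],1),"axis",np.degrees(np.arctan2(u[1],u[0])).round(1),"z",np.median(w[:,2]).round(1),st[i,4])
px,q=full(150,90,280,250); k=(q[:,2]>10)&(q[:,2]<32); w=q[k]; print(len(w))
b=cv2.minAreaRect(w[:,:2].astype(np.float32)); print("stick",b,cv2.boxPoints(b).round(1).tolist())
u=np.linalg.svd(w[:,:2]-w[:,:2].mean(0),full_matrices=False)[2][0]; u*=np.sign(-u[1]); v=np.array([-u[1],u[0]])
t=w[:,:2]@u; y=w[:,:2]@v; t0=t.min(); print("u",u,t.max()-t0)
for a in range(0,190,20):
    kk=(t-t0>=a)&(t-t0<a+20)
    if kk.sum(): print(a,(np.median(y[kk])).round(1),np.ptp(y[kk]).round(1),np.median(w[kk,2]).round(1),w[kk][:,:2].mean(0).round(1))
E
```

```text
[ 258  149  126  136 9427]
plate ((570.5398559570312, -85.54655456542969), (104.50277709960938, 140.9639892578125), 27.31169891357422) [[491.79998779296875, -46.900001525878906], [556.5, -172.10000610351562], [649.2999877929688, -124.19999694824219], [584.5999755859375, 1.100000023841858]]
corners [[494.2, -48.7], [585.0, -1.4], [649.5, -124.4], [557.9, -172.9]]
hatch dot, guard [[565.3, -165.3, 32.2], [671.5, -125.1, 48.0], [542.9, -190.2, 24.4], [711.2, -179.1, 3.6], [568.8, -284.7, 0.0]]
guard ((622.4575805664062, -187.63780212402344), (180.0196990966797, 93.02384948730469), 27.966468811035156) [[521.0999755859375, -188.8000030517578], [564.7999877929688, -270.8999938964844], [723.7999877929688, -186.5], [680.0999755859375, -104.30000305175781]] 48.511492121565766
carrier [607.6 324.9] [ 23.5 118.1] 21.4 axis -68.0 z 67.2 2587
carrier [559.1 306.6] [ 23.2 117.8] 22.2 axis -68.0 z 67.4 2405
carrier [513.7 282.3] [ 20.9 118.1] 22.3 axis -67.8 z 67.5 2161
3248
stick ((367.8146057128906, 273.2147216796875), (46.42831802368164, 180.26690673828125), 29.168067932128906) [[303.6000061035156, 340.6000061035156], [391.5, 183.1999969482422], [432.0, 205.8000030517578], [344.20001220703125, 363.20001220703125]]
u [ 0.50707062 -0.86190451] 179.8568667285747
0 455.1 27.3 25.1 [326.8 341.1]
20 455.0 26.2 25.3 [336.5 324.6]
40 455.4 26.4 25.1 [347.  307.6]
60 454.4 25.4 21.5 [355.9 290.9]
80 453.2 18.8 15.6 [365.7 272.2]
100 454.2 19.4 15.5 [376.5 255.3]
120 454.3 19.0 15.4 [386.9 238.1]
140 454.5 18.5 15.5 [397.2 221. ]
160 455.1 46.6 19.1 [408.4 203.1]
```

```bash
cat >> h.py <<'E'
A=27.3; O=np.array([607.7,-157.4,0]); c_,s_=np.cos(np.radians(A)),np.sin(np.radians(A))
RU=np.array([[c_,-s_,0],[s_,c_,0],[0,0,1.]])
def uv(x,y,z): return O+RU@np.array([x,y,z],float)
def touv(p): return RU.T@(np.asarray(p)-O)
E
cat > pics/../hatchpos.py <<'E'
E
python3 - <<'E'
from h import *
arm.gripper_close(10)
try: Rd=down(A); arm.goto(uv(-42,45,130),Rd)
except arm.PlanningError: Rd=down(A+180); arm.goto(uv(-42,45,130),Rd)
print(readout.state()["joint_pos"])
arm.line_to(uv(-42,45,24)); f0=np.array(readout.state()["wrist_force"])
arm.line_to(uv(-42,26,24),rate=60)
hit=None
for y in np.arange(25,1,-1.0):
    arm.line_to(uv(-42,y,24),rate=20); f=RU.T@(np.array(readout.state()["wrist_force"])-f0)
    if abs(f[1])>0.3: print(y,f.round(2)); hit=hit or y
    if hit and hit-y>=5: break
arm.line_to(uv(-42,y+10,24),rate=50)
arm.line_to(uv(-42,85,24),rate=120)
arm.line_to(uv(-42,85,110)); s=snap("wrist"); cv2.imwrite("pics/h2.png",s["img"]); print(readout.state()["t"])
E
```

```text
[-1.96331925e+01  8.57274138e+00  8.30997246e+01  2.43725426e-02
  8.82554867e+01 -4.69773513e+01]
25.0 [ 2.02 -0.45  0.07]
20.0 [ 1.55 -0.54 -0.31]
11.325
```

View pics/h2.png

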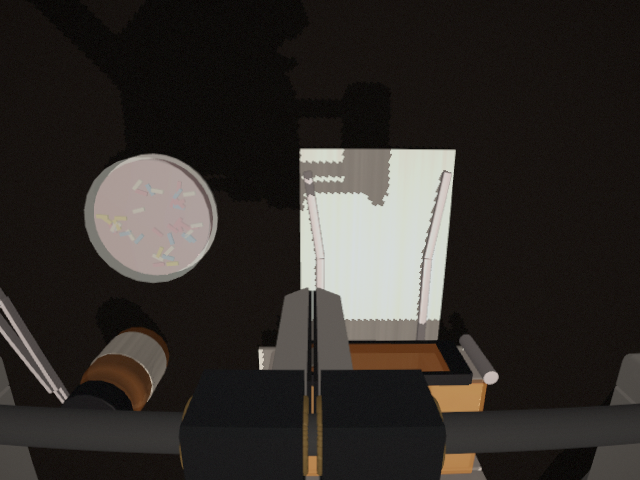

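The hatch is still shut: the contact reading was a settling transient. I'll retry with a settled force zero.

```bash
python3 - <<'E'
from h import *
arm.line_to(uv(-42,85,24)); arm.line_to(uv(-42,23,24),rate=100); arm.wait(0.3)
f0=np.array(readout.state()["wrist_force"]); hit=None; log=[]
for y in np.arange(22,-4,-1.0):
    arm.line_to(uv(-42,y,24),rate=12); arm.wait(.05)
    f=RU.T@(np.array(readout.state()["wrist_force"])-f0); log.append((float(y),f.round(1).tolist()))
    if f[1]>0.8 and not hit: hit=y
    if hit is not None and hit-y>=5: break
print(log)
arm.line_to(uv(-42,y+10,24),rate=50); arm.line_to(uv(-42,90,24),rate=150)
arm.line_to(uv(-42,90,110)); s=snap("wrist"); cv2.imwrite("pics/h3.png",s["img"]); print(readout.state()["t"])
d=vision.cut_out("wrist","hatch")
for q in d[:2]: w=region(s,q["region"]); print(q["p"],touv(w.mean(0)).round(),[touv(v).round().tolist() for v in (w[w[:,0].argmin()],w[w[:,1].argmax()])])
E
```

```text
[(22.0, [-1.2, 0.7, -0.6]), (21.0, [-1.2, 1.3, -0.3]), (20.0, [-0.2, 0.9, 0.6]), (19.0, [-0.3, 1.5, -0.4]), (18.0, [-0.6, 1.8, 0.9]), (17.0, [-0.8, 5.9, 1.4]), (16.0, [-1.0, 5.5, 1.3])]
16.9167
0.82 [14. 36. 37.] [[-46.0, 101.0, 109.0], [-31.0, 100.0, 119.0]]
```

View pics/h3.png

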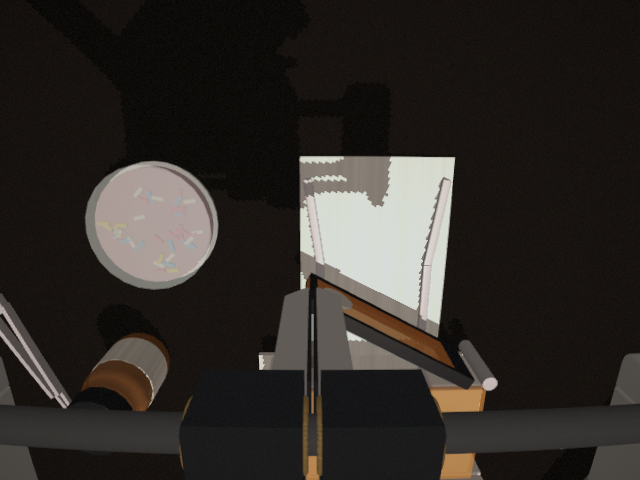

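The hatch is ajar, with its free edge at about px (313,280). Next I sweep it open from inside.

```bash
python3 - <<'E'
from h import *
arm.line_to(uv(-30,24,110),rate=200); arm.line_to(uv(-30,24,24),rate=150); arm.wait(.2); f0=np.array(readout.state()["wrist_force"])
r=94
for a in np.linspace(.2,1.92,9)[1:]:
    arm.line_to(uv(62-r*np.cos(a),6+r*np.sin(a),24),rate=110)
    print(round(a,2),(RU.T@(np.array(readout.state()["wrist_force"])-f0)).round(1))
arm.wait(.2)
p=touv(readout.state()["position"]); arm.line_to(uv(p[0]-25,p[1]+5,24),rate=150); arm.line_to(uv(p[0]-25,p[1]+5,130),rate=250)
arm.ungrasp()
arm.goto(uv(0,130,280),down(A)); s=snap("wrist"); cv2.imwrite("pics/h4.png",s["img"]); print(readout.state()["t"])
E
```

```text
0.42 [ 0.2 -0.1 -1.5]
0.63 [0.4 0.  0.1]
0.84 [ 1.1  0.9 -1. ]
1.06 [ 1.4  1.  -1.8]
1.27 [ 1.   0.4 -0.4]
1.49 [ 0.4  1.3 -0.7]
1.7 [-0.1 -0.4 -1.7]
1.92 [ 0.2  1.1 -1.5]
24.3583
```

View pics/h4.png

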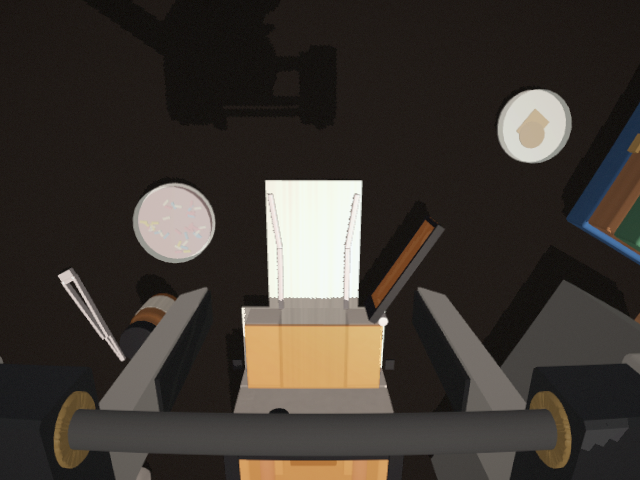

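The hatch stands at about 2.1 rad, its free end at px (435,228). Fully open fingers would hit the blue neighbour, so I lower the hand offset, with the inner finger in the gap. Then I close gently while shifting the hand over.

```bash
python3 - <<'E'
from h import *
B=22.1; rx=np.array([np.cos(np.radians(B)),np.sin(np.radians(B)),0]); C=np.array([513.2,283.5,0])
P=lambda d,z: C+rx*d+[0,0,z]
arm.goto(P(-28,110),down(B)); arm.line_to(P(-28,38),rate=150); arm.wait(.15)
f0=np.array(readout.state()["wrist_force"])
def rep(k): st=readout.state(); print(k,round(st["gripper_width"],1),((np.array(st["wrist_force"])-f0)@rx).round(1),round(st["t"],1))
arm.gripper_close(3); rep("c")
for d in (-21,-14,-7,0):
    w=readout.state()["gripper_width"]
    if w<25: break
    arm.line_to(P(d,38),rate=80); rep(d)
arm.gripper_close(3); rep("c2")
E
```

```text
c 69.7 6.8 27.1
-21 56.3 6.0 27.3
-14 43.2 5.4 27.6
-7 29.7 5.0 27.8
0 24.0 1.6 28.1
c2 24.1 0.6 28.3
```

```bash
python3 - <<'E'
from h import *
arm.gripper_close(30)
p=np.array(readout.state()["position"]); arm.line_to(p+[0,0,90],rate=180)
th=np.radians(27); ux,uy=RU[:,0],RU[:,1]
R=cv2.Rodrigues(-uy*th)[0]@down(A)
tz=np.array([np.sin(th),0,-np.cos(th)]); cz=np.array([np.cos(th),0,np.sin(th)])
lo=p[2]-8            # tcp height above carrier lower edge at grasp
t=np.array([30,90,4+2])-lo*tz+12*cz
arm.goto(uv(*(t+[0,0,110])),R)
arm.line_to(uv(*t),rate=110); arm.wait(.3)
st=readout.state(); print(touv(st["position"]),st["gripper_width"],st["wrist_force"],st["t"])
arm.ungrasp(); arm.wait(.3)
arm.line_to(uv(*(t+[-45,0,0])),rate=90); print(readout.state()["t"])
arm.line_to(uv(*(t+[-60,0,70])),rate=200)
arm.goto(uv(0,130,230),down(A)); s=snap("wrist"); cv2.imwrite("pics/p5.png",s["img"]); print(readout.state()["t"])
import pickle; pickle.dump(s,open("p5.pkl","wb"))
E
```

```text
[27.33536007 89.75525632 38.43601577] 23.982167028950307 [-0.58641594  0.36603484 -2.35280819] 31.9667
34.075
35.2417
```

View pics/p5.png

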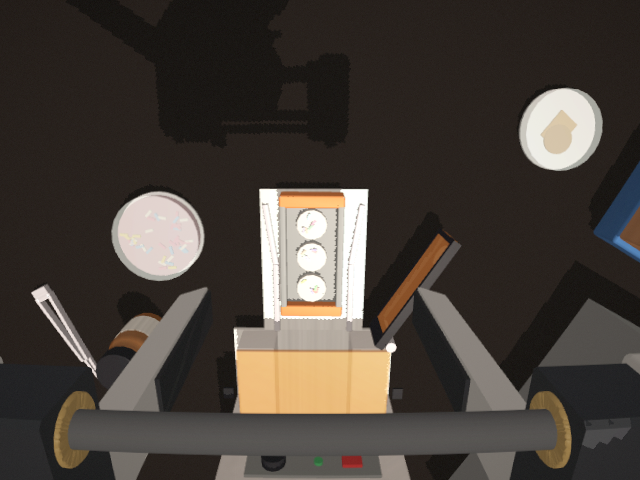

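The carrier lies face up between the strips, orange ends at px (312,200) and (312,311). I'll measure its offset and then pick up the stick.

```bash
python3 - <<'E'
from h import *
import pickle
s=pickle.load(open("p5.pkl","rb"))
print("plate corners",[touv(v).round(1).tolist() for v in ray(s,[[260,189],[367,189],[263,318],[365,318]],4)])
print("carrier top",[touv(v).round(1).tolist() for v in ray(s,[[280,194],[344,194],[280,315],[341,315]],28)],"depth z",pts(s,[[312,201],[312,310]])[:,2].round(1))
a=30; u=np.array([np.cos(np.radians(a-90)),np.sin(np.radians(a-90)),0]); h=np.array([367.8,273.2,0])-55*u
arm.goto(h+[0,0,90],down(a)); arm.line_to(h+[0,0,4.5],rate=130); arm.gripper_close(40)
st=readout.state(); print(st["gripper_width"],st["wrist_force"].round(1) if hasattr(st["wrist_force"],"round") else st["wrist_force"],st["t"])
arm.line_to(h+[0,0,60],rate=150)
arm.goto(uv(0,330,60),down(A)); s=snap("wrist"); cv2.imwrite("pics/s6.png",s["img"]); pickle.dump(s,open("s6.pkl","wb")); print(readout.state()["t"])
E
```

```text
plate corners [[-51.3, 150.6, 4.0], [51.6, 150.9, 4.0], [-52.7, 14.0, 4.0], [54.9, 14.4, 4.0]]
carrier top [[-30.2, 149.9, 28.0], [27.8, 150.1, 28.0], [-32.6, 29.4, 28.0], [27.7, 29.7, 28.0]] depth z [27.6 29.2]
25.918312823464408 [-0.1  0.5 -0. ] 38.7167
40.1583
```

View pics/s6.png

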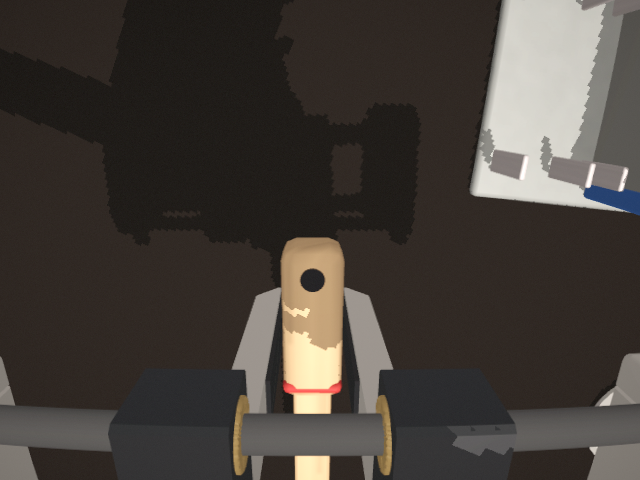

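The stick is held straight, its handle end at px (312,240). Now I push until the end stop resists.

```bash
python3 - <<'E'
from h import *
z=10.5; x=-1
arm.line_to(uv(x,330,z),rate=150); arm.line_to(uv(x,312,z),rate=100); arm.wait(.15); f0=np.array(readout.state()["wrist_force"])
F=lambda: (RU.T@(np.array(readout.state()["wrist_force"])-f0)).round(1)
for y in (280,240,200,160,125,98): arm.line_to(uv(x,y,z),rate=75); print(y,F())
while True:
    y-=1.5; arm.line_to(uv(x,y,z),rate=25); f=F(); print(y,f,readout.state()["t"])
    if f[1]>8 or y<76: break
arm.wait(.3); print(F())
E
```

```text
280 [ 1.3  0.7 -0.9]
240 [ 0.7  0.4 -0.6]
200 [ 1.   0.6 -1.1]
160 [0.9 0.4 0.2]
125 [ 1.3 -0.  -1.2]
98 [ 1.1  0.4 -1.4]
96.5 [ 2.1  1.  -1.2] 45.125
95.0 [ 1.  -0.1 -0.5] 45.375
93.5 [ 0.3  1.3 -1.1] 45.625
92.0 [ 1.3  1.7 -0.5] 45.875
90.5 [ 1.2  1.7 -0. ] 46.125
89.0 [ 0.9  1.4 -1. ] 46.375
87.5 [1.  0.4 0.1] 46.625
86.0 [ 0.9  1.9 -0.2] 46.875
84.5 [0.9 5.6 1.6] 47.125
83.0 [0.7 8.9 3.6] 47.375
[0.2 8.5 2. ]
```

The stop was felt at y≈85, which is the predicted position for a carrier fully home. I'll withdraw and lay the stick down.

```bash
python3 - <<'E'
from h import *
x=-1
arm.line_to(uv(x,325,10.5),rate=120); arm.line_to(uv(x,325,5),rate=40); arm.wait(.2)
arm.ungrasp(); arm.wait(.2); arm.line_to(uv(x,325,120),rate=150)
arm.goto(uv(0,190,300),down(A)); s=snap("wrist"); cv2.imwrite("pics/f7.png",s["img"])
for k in ("carrier","stick","stick_head"):
    for d in vision.cut_out("wrist",k)[:3]:
        w=region(s,d["region"]); print(k,round(d["p"],2),np.round(d["position"]),touv(w.mean(0)).round(1),w[:,2].max().round())
print(readout.state()["t"],readout.state()["gripper_width"])
E
```

```text
stick 0.71 [396. 314.] [92.7 61.6 36.5] 297.0
stick 0.58 [312. 115.] [ -2.2 271.4  19.9] 29.0
stick_head 0.57 [313. 116.] [ -2.2 270.5  19.4] 29.0
53.675 93.57285135240399
```

View pics/f7.png

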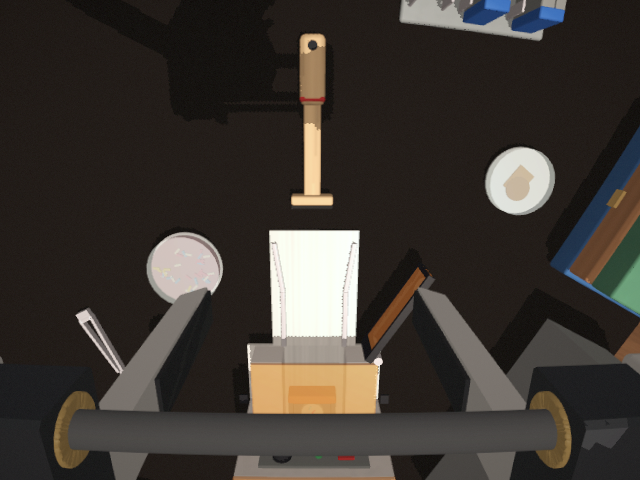

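Stick lies flat (head at px (312,200)), the hatch is open, and the carrier's rear end shows through the guard at about row 387. One last check before handing in.

```bash
python3 - <<'E'
from h import *
s=snap("wrist"); y=touv(ray(s,[[312,387]],28)[0]); print("rear end",y.round(1))
if y[1]<-50: arm.sign_off(); print("signed off")
E
```

```text
rear end [ -2.  -44.4  28. ]
```

```bash
python3 - <<'E'
from h import *
# get a view straighter above the guard
arm.goto(uv(0,-10,330),down(A)); s=snap("wrist"); cv2.imwrite("pics/g8.png",s["img"][60:400,150:500])
print("exp guard front",proj(s,[uv(0,0,49)])-[150,60],"rear -60",proj(s,[uv(-30,-60,28),uv(30,-60,28)])-[150,60],"-45",proj(s,[uv(0,-45,28)])-[150,60],"guard end",proj(s,[uv(0,-80,49)])-[150,60])
print("head front",proj(s,[uv(0,180,20)])-[150,60]); print(readout.state()["t"])
import pickle; pickle.dump(s,open("g8.pkl","wb"))
E
```

```text
exp guard front [[162.77703977 130.04474293]] rear -60 [[137.3925249  177.48437941]
 [188.06029498 177.51258928]] -45 [[162.73535364 165.19635103]] guard end [[162.72283389 199.1948773 ]]
head front [[162.87538096 -41.0262463 ]]
54.6
```

View pics/g8.png

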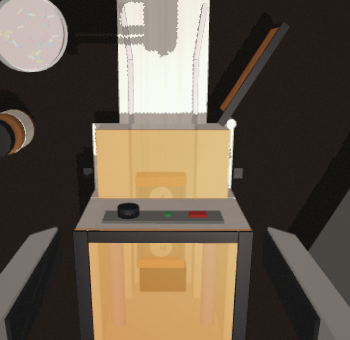

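The visible start of the orange end is the foot of the carrier's rear face (z 4, not 28). I'll recompute with that height.

```bash
python3 - <<'E'
from h import *
import pickle
s=pickle.load(open("g8.pkl","rb"))
print("rear foot",touv(ray(s,[[312,172+60]],4)[0]).round(1),"front top edge",touv(ray(s,[[312,268+60]],28)[0]).round(1))
col=s["img"][215:350,300].astype(int); g=(col[:,2]-col[:,0]); print([(i+215,v) for i,v in enumerate(g) if i and abs(v-g[i-1])>12])
E
```

```text
rear foot [ -0.9 -59.7   4. ] front top edge [  -0.8 -179.2   28. ]
[(232, np.int64(121)), (246, np.int64(106)), (258, np.int64(79)), (259, np.int64(27)), (288, np.int64(53)), (289, np.int64(70)), (291, np.int64(21)), (292, np.int64(4)), (303, np.int64(102)), (328, np.int64(119))]
```

Both ends agree: rear at y -59.7 and front at y -179.2, so the carrier is home.

```bash
python3 - <<'E'
from h import *
arm.sign_off(); print(readout.state()["t"])
E
```

```text
the job is handed in; nothing more can be done
the job is handed in; nothing more can be done
```

The job is done and handed in after about 55 s of robot time, against the 72 s limit; `sign_off` gives no verdict.

**What I did**
- **Hatch:** I pressed it at the dot until it popped ajar, then swung it to about 2.1 rad. The first press stopped short because I took a settling transient for contact; the second one worked.
- **Carrier:** I took the orange-ended carrier from the rack with the hand offset, because fully open fingers would have hit the blue neighbour. I laid it face up between the guide strips at about x -1.5, y 90 mm in the `uv` frame.
- **Push stick:** I fed the carrier in until the end stop pushed back with about 8.5 N, drew the stick out, and laid it flat on the desk beyond the plate.

**Last checks**
- **Carrier home:** its rear end is at y -59.7 mm and its front at y -179.2 mm, so it sits within about 1 mm of the stop. An earlier reading suggested it was about 15 mm short. That came from assuming the wrong height for the visible edge; with the right height it agrees.
- **Everything else:** in the final pictures the hatch stands open, the stick lies flat with its head well outside the mouth, and the open gripper is clear above. I checked the blue carriers and bystanders only by eye in these pictures, which do not show all of them; I saw nothing displaced.

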